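# Switch an optical rail from alignment to measurement

### The arm

A 7-joint arm with a two-finger parallel gripper is mounted at the origin on the work surface. World frame = base frame: x ahead of the robot, y to its left, z up, the work surface at z = 0. Lengths are in m, angles in rad, forces in N, time in s.
With the tool pointing down it reaches from about 0.35 to 0.9 m from the base axis. Payload 8.1 kg.
Tool frame: the origin (TCP) lies midway between the tips of the shut fingers; the grasp point (between the pads) lies arm.tcp_to_grasp behind it (arm.tcp_to_grasp is the distance from the TCP to the grasp point, in m); z points along the fingers, y is the line along which they close (so a half turn about z gives the same grasp; the last joint's range is limited). The gripper opens to 92 mm and grips with 3 to 60 N. Pads are 19 mm wide; open, the fingers measure 130 mm over their backs; the gripper's body (75 mm by 190 mm) begins 47 mm behind the grasp point.
Start: joints at [-0.103, 0.434, 0.025, 1.573, -0.012, 1.134, -0.075], TCP at [0.625, -0, 0.227] pointing down, gripper open.
Joint ranges: [-2.62, 2.62], [-0.44, 2.09], [-1.27, 1.32], [0.08, 2.57], [-1.32, 4.46], [0.12, 2], [-2.74, 2.74]. Speed limits (rad/s): [2.22, 2.22, 3.01, 3.01, 3.14, 3.14, 3.14].

### API

Orientations are given as a rotation vector (axis times angle).
In Python, from cell import observe, get_image, arm gives the robot as it stands. The module is installed in compiled form; this text tells all that it offers.
- The arm moves only by the tool drive_tool, never from a script. Its argument "steps" is a list of rows, each a list of 5 numbers: the closure, from 0 (fully open) to 1 (shut), then the shift along the world's x, y, z in mm, then the turn about the world's z in rad. In form: [[hand, x, y, z, roll], ...]. A call has 1 to 20 rows; each row shifts and turns the commanded pose from where the row before left it; what a row does not reach is not made up. A row lasts 1/12 s, in which the tool goes at most 41.7 mm and 7.16 degrees, less where a joint would pass 70% of its speed; a pose out of reach is approached as far as the arm can. A call with a gripper value outside its range is refused whole. The fingers move at their own pace and stop on an object; "grip_force" is the grip in N (left out, the last holds). Time passes only in rows, so rows that do not move let the fingers close. It gives the time, the measured TCP pose, the force, the opening and the grip force at its end, in the units of the state.
- observe(): the state, without advancing time (a new reading comes with each control period).
- get_image(name): name is "scene" or "side" or "wrist"; returns a dict with "image" (384x512x3 uint8, red, green, blue), "vfov" (degrees; the focal length in pixels is half the picture's height over the tangent of half this angle, whatever the lens; pixels are square), "cx", "cy" (the principal point, pixels), "xyz" and "attitude" of the camera in the world. Camera axes: x right, y down, z forward; pixel columns grow to the right and rows downward; lengths in m; the calibration is good to about 2 mm. A picture is of the moment at which its call begins. There is no depth.
- arm.sign_off(): hands the job in; it is judged then, once.
The state is a dict: "clock": time; "joints": joint angles; "dq": joint speeds; "joint_efforts": joint torques, N m; "position": TCP position; "ee_rot": TCP orientation; "force": force on the tool from outside, world axes, zero at the start; "ft_torque": the same for the moment, N m; "width": opening from 0.0 (shut) to 1.0 (fully open); "gripper_force": force on a finger pad.
Only numpy, scipy, OpenCV 4.12 (cv2) and the standard library are available. Lean on these libraries where they do the work, as an engineer would, in place of code of your own. Each camera call takes 0.05 s, during which the arm holds its last target. There are 200 camera calls.

### The job

The laser line on the optical rail has been aligned; now set it for the measurement with the fingertips alone: tip the alignment target (the solid square plate, now standing) down flat until it rests on its stop, and stand the folded-down round lens back up in the beam, fully home against its stop. Ease the two leaves over gently by pushing with the fingertips or the outside of the fingers: pinch, lift or force nothing, and never touch the lens glass. Leave the third mount (the wide filter frame) standing, and everything lying about where it is.

Things in the scene. Friction and masses are not known exactly. Their poses are not given: they have to be found in the camera images.
- rail: Black optical rail 1100 x 50 mm, 30 mm high, bolted to the table. Origin: centre of its underside; y along the rail, z up. A laser head (-y end) and a camera (+y end), 190 mm tall, begin 355 and 425 mm from the middle. Between them stand three flip mounts about 220 mm apart, in any order; the beam runs along the rail 163 mm above the table.
- lens_mount: Black flip mount on the rail, 62 mm wide. Origin: centre of its underside, on the rail's top, 30 mm above the table; x along the hinge, y along the rail, z up. Hinge axis 95 mm above the origin. The leaf folds down towards +y until level, stands straight above the post. The hinge block is 46 mm wide (x), 26 mm deep, its cheeks reach 12 mm above the axis. Carries the lens.
- lens_flip (a joint): Stiff friction hinge with a hard stop at either end: it stays where it is left; 1 to 2 N at the leaf's outer edge turns it. 0 = leaf level, towards the mount's +y; 1.571 = upright at its stop; grows as the leaf is raised. It starts lying, at 0 to 0.3.
- lens_holder: The lens's round black ring: 58 mm outside, 30 mm inside, so its rim is 14 mm wide; 12 mm thick. Origin: its centre, 38 mm from the hinge axis (outer edge 67 mm from the axis). x along the hinge, y away from the hinge, z normal to the ring: up when lying, towards the mount's -y when standing.
- lens_glass: The clear lens in the ring, 30 mm in diameter, its faces 3.6 mm below the ring's faces. Origin: its centre. Not to be touched.
- target_mount: Black flip mount on the rail, 62 mm wide. Origin: centre of its underside, on the rail's top, 30 mm above the table; x along the hinge, y along the rail, z up. Hinge axis 95 mm above the origin. The leaf folds down towards +y until level, stands straight above the post. The hinge block is 46 mm wide (x), 26 mm deep, its cheeks reach 12 mm above the axis. Carries the alignment target.
- target_flip (a joint): Stiff friction hinge with a hard stop at either end: it stays where it is left; 1 to 2 N at the leaf's outer edge turns it. 0 = leaf level, towards the mount's +y; 1.571 = upright at its stop; grows as the leaf is raised. It starts standing, at 1.5 to 1.57.
- target_plate: The alignment target: solid square black plate 58 x 58 mm, 8 mm thick, with a fine engraved cross and circles. Origin: its centre, 38 mm from the hinge axis (its outer edge is 67 mm from the axis). x along the hinge, y away from the hinge, z normal to the plate: towards the mount's -y when standing, up when lying.
- filter_mount: Black flip mount on the rail, 62 mm wide. Origin: centre of its underside, on the rail's top, 30 mm above the table; x along the hinge, y along the rail, z up. Hinge axis 95 mm above the origin. The leaf folds down towards +y until level, stands straight above the post. The hinge block is 46 mm wide (x), 26 mm deep, its cheeks reach 12 mm above the axis. Carries the filter.
- filter_flip (a joint): Stiff friction hinge with a hard stop at either end: it stays where it is left; 1 to 2 N at the leaf's outer edge turns it. 0 = leaf level, towards the mount's +y; 1.571 = upright at its stop; grows as the leaf is raised. It starts standing, at 1.5 to 1.57, and is to stay so.
- filter_frame: The filter: black frame 84 mm wide (along the hinge), 46 mm high, 10 mm thick, with a glass slide in a wide window. Origin: its centre, 38 mm from the hinge axis; axes as for the target plate.
- driver: Loose screwdriver with a black handle, 170 mm long, lying in front of the rail (robot side). Origin: under its middle.
- spare_post: Loose steel post, 12.7 mm thick, 75 mm tall, standing in front of the rail. Origin: centre of its foot.
- post_holder: Loose black post holder, 25 mm thick, 50 mm tall, with a thumbscrew, standing behind the rail. Origin: centre of its foot.
- optic_case: Loose round clear box with a white lid, 60 mm across, 28 mm tall, standing behind the rail. Origin: centre of its foot.
- lens_tube: Loose short black tube, 31 mm across, 25 mm tall, standing behind the rail. Origin: centre of its foot.
- hex_key: Loose bent steel hex key, 90 mm long, 5 mm thick, lying in front of the rail. Origin: near the middle of its long arm, on the table.
- screw_tray: Loose grey tray of screws, 80 x 110 mm, 24 mm tall, behind the rail. Origin: centre of its underside.
- fork_clamp: Loose black forked clamp, 77 x 28 mm, 10 mm thick, lying behind the rail. Origin: under its middle, on the table.

How it is judged:
By the outcome, as a careful person would: the job done as asked, in the order asked, and still so for the second after the job is handed in, with the robot touching nothing.
It also fails if it takes over 48 s, if anything falls off the work surface, if the arm or the gripper's body presses on something with over 40 N, if the wrist force passes 120 N, or if a joint passes its speed limit or range.

## Working session

There is one attempt and no reset: what is moved stays moved. The work goes in short steps, Python scripts to look and compute and a tool call to move; the robot and the scene stay as the last step left them, time stands still between calls to the robot, and variables do not carry over. Pictures are saved under pics/ and viewed, at most 10 in all, crops included, and the job is handed in when it is done.

Besides the shell and the picture viewer there is one more tool, called after "Emit:" as a command line: name --pt "numbers of a row" for each row, then --argument value for the rest. drive_tool: Moves the arm, as the interface text tells. Its arguments: {"type":"object","properties":{"steps":{"type":"array"},"grip_force":{"type":"number"}},"required":["steps"]}

```bash
mkdir -p pics; python3 - <<'E'
from cell import observe,get_image,arm
import cv2,numpy as np
np.set_printoptions(precision=4,suppress=True)
for n in("scene","side"):
    g=get_image(n); cv2.imwrite(f"pics/{n}0.png",cv2.resize(g["image"][:,:,::-1],(800,600),interpolation=cv2.INTER_CUBIC))
    print(n,g["vfov"],g["cx"],g["cy"],g["xyz"],g["attitude"])
o=observe();print(o);print(arm.tcp_to_grasp)
E
```

```text
scene 53.98239418410967 256.5963573137048 192.55863873092596 [1.026  0.5653 0.5751] [-0.8601 -2.3852  1.2375]
side 54.0405374039047 255.80766613861928 192.45520677521841 [ 0.4049 -0.6622  0.5151] [-2.1011  0.2386 -0.1383]
{'clock': 0.1, 'joints': array([-0.1026,  0.4351,  0.025 ,  1.574 , -0.0116,  1.134 , -0.0751]), 'dq': array([ 0.0005, -0.0016,  0.0003, -0.0043,  0.0005,  0.0003, -0.001 ]), 'joint_efforts': array([  0.0028, -66.9125,   0.9878, -31.5146,  -0.0606,   0.0374,
         0.0001]), 'position': array([ 0.6245, -0.0001,  0.226 ]), 'ee_rot': array([-2.2209, -2.2207,  0.0018]), 'force': array([-0.3156,  0.1452, -0.3952]), 'ft_torque': array([-0.0304, -0.0295,  0.0394]), 'gripper_force': 0.0, 'width': 1.0055154376437256}
0.0188
```

View pics/scene0.png

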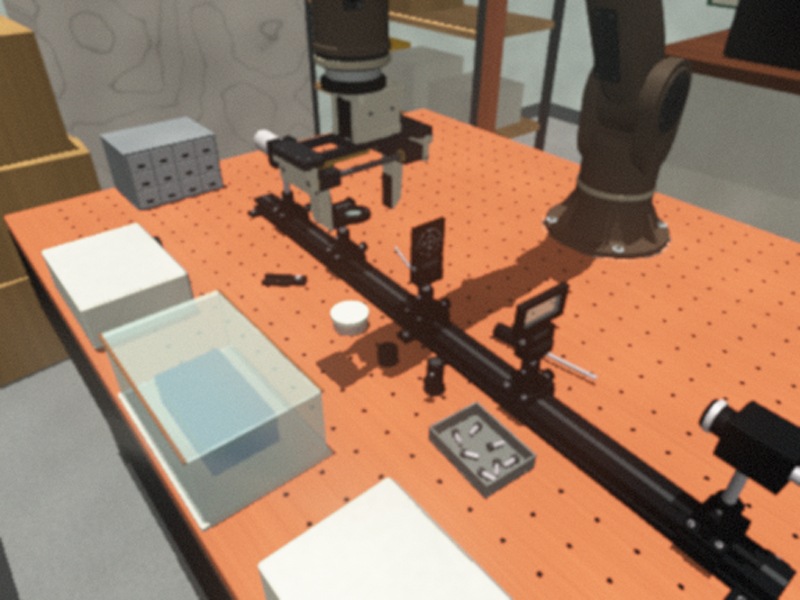

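View pics/side0.png

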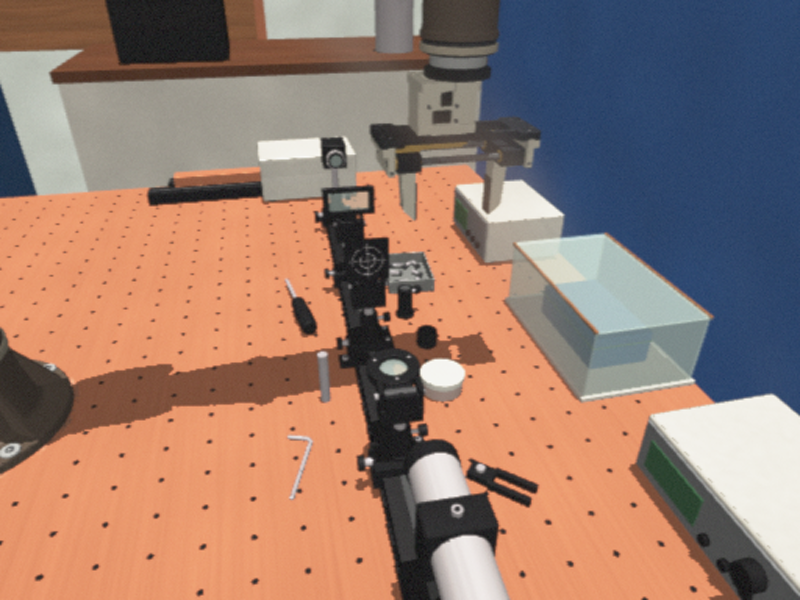

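The scene view shows, from the laser end, the lens lying at about (350,213), the target standing at (428,252) and the filter at (543,308). In the side view the same three are at (393,367), (367,261) and (349,200). Next I triangulate them.

```bash
cat > h.py <<'E'
import numpy as np
from cell import observe,get_image,arm
from scipy.spatial.transform import Rotation as R
def ray(g,u,v):
    f=192/np.tan(np.radians(g["vfov"]/2))
    d=R.from_rotvec(g["attitude"]).apply([(u-g["cx"])/f,(v-g["cy"])/f,1]); return g["xyz"],d/np.linalg.norm(d)
def tri(r1,r2):
    (a,d),(b,e)=r1,r2
    s=np.linalg.lstsq(np.c_[d,-e],b-a,rcond=None)[0]
    p,q=a+s[0]*d,b+s[1]*e; return (p+q)/2,np.linalg.norm(p-q)
def plane(r,z): return r[0]+r[1]*(z-r[0][2])/r[1][2]
E
python3 - <<'E'
from h import *
import cv2
np.set_printoptions(precision=4,suppress=True)
A=get_image("scene");B=get_image("side");k=1.5625
for n,a,b in [("lens",(350,213),(393,367)),("target",(429,244),(367,261)),("filter",(543,309),(349,201))]:
    print(n,tri(ray(A,a[0]/k,a[1]/k),ray(B,b[0]/k,b[1]/k)))
i=B["image"][:,:,::-1]
c=cv2.resize(i[135:270,195:300],None,fx=4.4,fy=4.4,interpolation=cv2.INTER_CUBIC)
i=A["image"][:,:,::-1]
d=cv2.resize(i[100:240,180:300],None,fx=4.2,fy=4.2,interpolation=cv2.INTER_CUBIC)
c=cv2.resize(c,None,fx=.75,fy=.75);d=cv2.resize(d,None,fx=.85,fy=.85)
print(c.shape,d.shape)
out=np.zeros((max(c.shape[0],d.shape[0]),c.shape[1]+d.shape[1],3),np.uint8)
out[:c.shape[0],:c.shape[1]]=c; out[:d.shape[0],c.shape[1]:]=d
out=np.clip(out.astype(float)*1.8,0,255).astype(np.uint8)
cv2.imwrite("pics/crop1.png",out);print(out.shape)
E
```

```text
lens (array([ 0.5152, -0.1721,  0.1293]), np.float64(0.006689172039180104))
target (array([0.5209, 0.0263, 0.1578]), np.float64(0.0007805705968426124))
filter (array([0.5283, 0.2361, 0.1624]), np.float64(0.0021720483581815853))
(446, 346, 3) (500, 428, 3)
(500, 774, 3)
```

View pics/crop1.png

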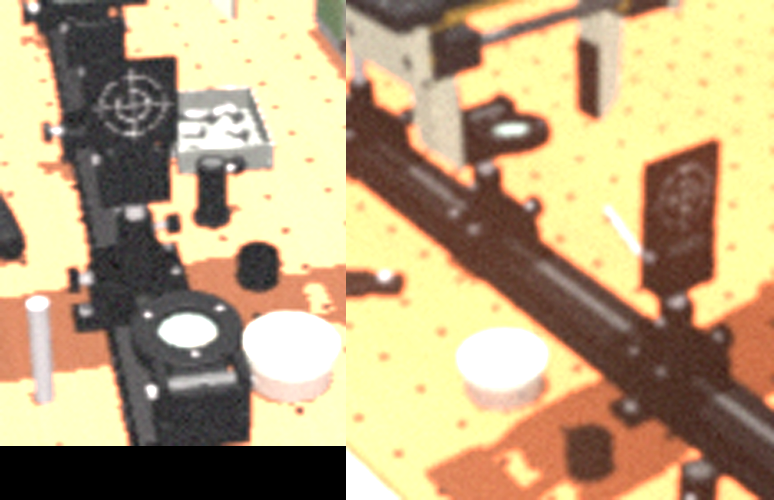

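The crop shows the lens glass at (188,330) left and (512,130) right, and the target's cross at (133,104) left and (684,185) right. The lens lies close to level.

```bash
python3 - <<'E'
from h import *
np.set_printoptions(precision=4,suppress=True)
A=get_image("scene");B=get_image("side")
L=lambda x,y:ray(B,195+x/3.3,135+y/3.3)
S=lambda x,y:ray(A,180+(x-346)/3.57,100+y/3.57)
print("glass",tri(S(512,130),L(188,330)))
print("ring", tri(S(509,132),L(187,331)))
print("cross",tri(S(684,185),L(133,104)))
print("plate top left/right",tri(S(644,160),L(174,58)),tri(S(718,143),L(91,66)))
print("plate cross on z=.163",plane(S(684,185),.163),plane(L(133,104),.163))
for z in(.125,.13,.135):print("lens z",z,plane(S(512,130),z),plane(L(188,330),z))
# ring outer edge far (+y) in both views on z=.125
print("hinge bar lens",[plane(L(200,381),z) for z in(.125,.13)])
print("ring far edge side",plane(L(186,293),.131))
print("ring +y edge scene (right extreme)",plane(S(549,130),.128))
E
```

```text
glass (array([ 0.5134, -0.1688,  0.1284]), np.float64(7.545689673183879e-05))
ring (array([ 0.5142, -0.1693,  0.1274]), np.float64(0.002797087050684728))
cross (array([0.5185, 0.0203, 0.1638]), np.float64(0.004595940067492116))
plate top left/right (array([0.5469, 0.018 , 0.1917]), np.float64(0.0012604311457150188)) (array([0.4953, 0.0266, 0.1888]), np.float64(0.002180708205120157))
plate cross on z=.163 [0.5143 0.0186 0.163 ] [0.5203 0.0189 0.163 ]
lens z 0.125 [ 0.5095 -0.1744  0.125 ] [ 0.5144 -0.1644  0.125 ]
lens z 0.13 [ 0.5152 -0.1662  0.13  ] [ 0.513  -0.1708  0.13  ]
lens z 0.135 [ 0.5209 -0.158   0.135 ] [ 0.5116 -0.1772  0.135 ]
hinge bar lens [array([ 0.5113, -0.2052,  0.125 ]), array([ 0.51  , -0.2111,  0.13  ])]
ring far edge side [ 0.5186 -0.1407  0.131 ]
ring +y edge scene (right extreme) [ 0.4919 -0.1523  0.128 ]
```

Emit:
drive_tool --pt "1 -27 -4 0 -0.009" --pt "1 -27 -4 0 -0.009" --pt "1 -27 -4 0 -0.009" --pt "1 -26 -4 0 -0.009" --pt "1 0 0 0 0" --pt "1 0 0 0 0" --pt "1 0 0 0 0" --pt "1 0 0 0 0" --pt "1 0 0 0 0" --pt "1 0 0 0 0" --grip_force 5

```text
clock: 1.13
position: [0.5186, -0.0158, 0.2265]
ee_rot: [-2.261, -2.181, 0.0]
force: [0.8, 0.2, 1.1]
width: 0.325
gripper_force: 0.0
```

```bash
python3 - <<'E'
from h import *
import cv2
g=get_image("wrist");cv2.imwrite("pics/w1.png",g["image"][:,:,::-1])
o=observe();print(o["clock"],o["position"],o["force"],o["width"],g["xyz"],g["attitude"],g["vfov"])
E
```

```text
1.1833 [ 0.51848543 -0.01585925  0.22648767] [ 0.0219846  -0.26611523 -0.17473368] 0.2815761217918524 [0.52207861 0.06757255 0.38389966] [ 2.83165206 -0.04937518 -0.00726907] 59.27103447478668
```

View pics/w1.png

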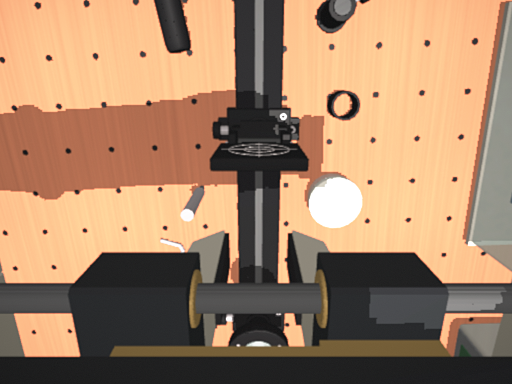

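The wrist view shows the plate's top edge at row 168, from column 210 to 307. The lens ring is at the bottom, near (259,345).

```bash
python3 - <<'E'
from h import *
g=get_image("wrist")
for u,v in[(210,168),(307,168),(213,147),(305,147)]:print(plane(ray(g,u,v),.192))
print("lens glass",plane(ray(g,259,345),.128), "ring +y edge",plane(ray(g,258,330),.128))
E
```

```text
[0.49229827 0.02078223 0.192     ]
[0.54897386 0.01880157 0.192     ]
[0.4949851  0.03307895 0.192     ]
[0.54771157 0.03123696 0.192     ]
lens glass [ 0.51482565 -0.16584262  0.128     ] ring +y edge [ 0.51448332 -0.14888412  0.128     ]
```

Emit:
drive_tool --pt "1 0 0 -11 0" --pt "1 0 0 -11 0" --pt "1 0 0 -11 0" --pt "1 0 0 -11 0" --pt "1 0 0 0 0" --pt "1 0 0 0 0" --pt "1 0 0 0 0"

```text
clock: 1.82
position: [0.5184, -0.016, 0.1832]
ee_rot: [2.261, 2.181, 0.001]
force: [0.2, -0.2, 0.6]
width: 0.001
gripper_force: 0.0
```

Emit:
drive_tool --pt "1 0 6 0 0" --pt "1 0 6 0 0" --pt "1 0 6 0 0" --pt "1 0 6 0 0" --pt "1 0 4 0 0" --pt "1 0 4 -0.5 0" --pt "1 0 4 -0.5 0" --pt "1 0 4 -1 0" --pt "1 0 4 -1 0" --pt "1 0 4 -1.5 0" --pt "1 0 4 -1.5 0" --pt "1 0 4 -1.5 0"

```text
clock: 2.82
position: [0.5178, 0.0403, 0.175]
ee_rot: [-2.261, -2.181, 0.0]
force: [-0.5, -1.4, 0.5]
width: 0.007
gripper_force: 0.3
```

Emit:
drive_tool --pt "1 0 4 -2.5 0" --pt "1 0 4 -2.5 0" --pt "1 0 4 -2.5 0" --pt "1 0 2.5 -2.8 0" --pt "1 0 2.5 -2.8 0" --pt "1 0 2.5 -2.8 0" --pt "1 0 2.5 -2.8 0" --pt "1 0 1.7 -3.3 0" --pt "1 0 1.7 -3.3 0" --pt "1 0 1.7 -3.3 0" --pt "1 0 1.7 -3.3 0" --pt "1 0 0.7 -3 0" --pt "1 0 0.7 -3 0" --pt "1 0 0.5 -3 0" --pt "1 0 0 -2 0"

```text
clock: 4.07
position: [0.5179, 0.0708, 0.132]
ee_rot: [-2.261, -2.181, 0.0]
force: [-0.2, 0.0, -0.2]
width: 0.003
gripper_force: 0.2
```

Emit:
drive_tool --pt "1 0 0 -1 0" --pt "1 0 0 0 0"

```text
clock: 4.23
position: [0.5178, 0.0706, 0.1311]
ee_rot: [-2.261, -2.181, 0.001]
force: [0.5, 0.6, 0.1]
width: 0.008
gripper_force: 0.0
```

Emit:
drive_tool --pt "1 0 0 -1 0" --pt "1 0 0 -1 0" --pt "1 0 0 0 0"

```text
clock: 4.48
position: [0.5181, 0.0706, 0.1294]
ee_rot: [2.261, 2.181, 0.0]
force: [0.3, 0.2, -0.8]
width: 0.008
gripper_force: 0.0
```

```bash
python3 - <<'E'
from h import *
import cv2
o=observe();print(o["position"],o["force"])
A=get_image("scene");B=get_image("side")
a=cv2.resize(A["image"][100:240,180:320,::-1],(400,400),interpolation=cv2.INTER_CUBIC)
b=cv2.resize(B["image"][110:250,180:320,::-1],(400,400),interpolation=cv2.INTER_CUBIC)
cv2.imwrite("pics/c2.png",np.clip(np.hstack([a,b])*1.7,0,255).astype(np.uint8))
E
```

```text
[0.51810404 0.07062446 0.12937481] [ 0.305107    0.22131327 -0.76333869]
```

View pics/c2.png

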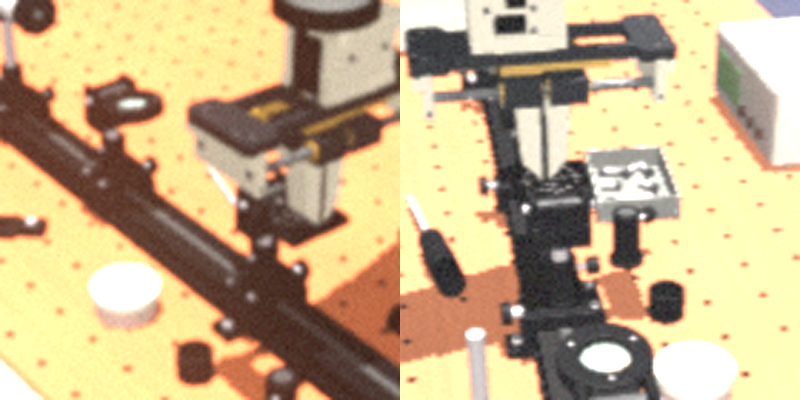

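The plate now lies nearly flat under the fingers, at about (310,225) left. I press down further until the stop answers.

Emit:
drive_tool --pt "1 0 0 -1 0" --pt "1 0 0 -1 0" --pt "1 0 0 0 0"

```text
clock: 4.83
position: [0.5182, 0.0706, 0.1289]
ee_rot: [2.261, 2.18, 0.001]
force: [-5.9, -1.0, 19.4]
width: 0.006
gripper_force: 9.7
```

Stop reached, at z = 0.129 and level. Now I retreat and move to the lens.

Emit:
drive_tool --pt "1 0 0 2 0" --pt "1 0 0 15 0" --pt "1 0 0 25 0" --pt "1 0 0 30 0" --pt "1 -1 -30 0 0" --pt "1 -1 -30 0 0" --pt "1 -1 -30 0 0" --pt "1 -1 -30 0 0" --pt "1 0 -30 0 0" --pt "1 0 -25 0 0" --pt "1 0 0 0 0" --pt "1 0 0 0 0"

```text
clock: 5.83
position: [0.5138, -0.106, 0.1993]
ee_rot: [2.265, 2.177, -0.0]
force: [0.0, 1.9, -0.7]
width: 0.006
gripper_force: 0.0
```

```bash
python3 - <<'E'
from h import *
import cv2
o=observe();print(o["clock"],o["position"],o["force"])
A=get_image("scene");B=get_image("side")
a=cv2.resize(A["image"][90:230,170:310,::-1],(400,400),interpolation=cv2.INTER_CUBIC)
b=cv2.resize(B["image"][110:280,180:350,::-1],(400,400),interpolation=cv2.INTER_CUBIC)
cv2.imwrite("pics/c3.png",np.clip(np.hstack([a,b])*1.7,0,255).astype(np.uint8))
E
```

```text
5.8333 [ 0.51375121 -0.10596572  0.19926326] [ 0.04410858  1.89843506 -0.71111688]
```

View pics/c3.png

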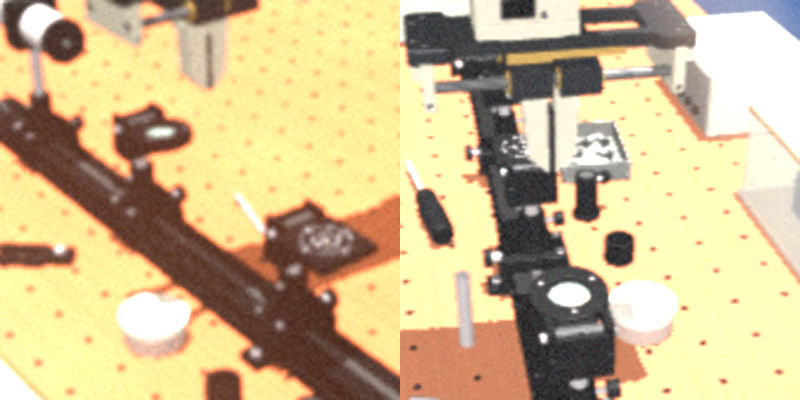

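The target lies flat on its stop, around (320,240) left, and the lens is still down at (155,133). I lower the fingers beside the lens's outer edge.

Emit:
drive_tool --pt "1 0 0 -25 0" --pt "1 0 0 -25 0" --pt "1 0 0 -25 0" --pt "1 0 0 -12 0" --pt "1 0 0 0 0" --pt "1 0 -5 0 0" --pt "1 0 -5 0 0" --pt "1 0 -4 0 0" --pt "1 0 -4 0 0" --pt "1 0 0 0 0" --pt "1 0 0 0 0"

```text
clock: 6.85
position: [0.5143, -0.1228, 0.1129]
ee_rot: [2.261, 2.179, 0.001]
force: [-0.3, 0.2, -0.1]
width: 0.006
gripper_force: 0.0
```

Emit:
drive_tool --pt "1 0 -2 0 0" --pt "1 0 -2 0 0" --pt "1 0 -1 0 0" --pt "1 0 0 0 0"

```text
clock: 7.18
position: [0.514, -0.1276, 0.1123]
ee_rot: [2.261, 2.181, -0.0]
force: [0.9, -0.7, 0.5]
width: 0.008
gripper_force: 0.0
```

Emit:
drive_tool --pt "1 0 -1 0 0" --pt "1 0 -1 0 0" --pt "1 0 0 0 0"

```text
clock: 7.43
position: [0.514, -0.1295, 0.1123]
ee_rot: [2.261, 2.181, -0.0]
force: [-0.5, -0.4, 0.8]
width: 0.002
gripper_force: 0.0
```

Emit:
drive_tool --pt "1 0 -1 0 0" --pt "1 0 -0.5 0 0" --pt "1 0 0 0 0"

```text
clock: 7.68
position: [0.514, -0.131, 0.1123]
ee_rot: [2.261, 2.181, -0.0]
force: [0.1, -0.1, 0.7]
width: 0.005
gripper_force: 0.0
```

Emit:
drive_tool --pt "1 0 -0.5 0 0" --pt "1 0 -0.5 0 0" --pt "1 0 0 0 0"

```text
clock: 7.93
position: [0.514, -0.1315, 0.1123]
ee_rot: [-2.261, -2.181, -0.0]
force: [0.2, 1.2, -0.0]
width: 0.01
gripper_force: 0.5
```

Contact has begun. I add a light press and then lift.

Emit:
drive_tool --pt "1 0 -0.4 0 0" --pt "1 0 0 1 0" --pt "1 0 0 1 0"

```text
clock: 8.18
position: [0.5139, -0.1318, 0.1143]
ee_rot: [-2.26, -2.181, -0.0]
force: [0.7, 3.0, -1.4]
width: 0.004
gripper_force: 1.2
```

Emit:
drive_tool --pt "1 0 -0.2 1.5 0" --pt "1 0 -0.2 1.5 0" --pt "1 0 -0.2 1.5 0" --pt "1 0 -0.2 1.5 0"

```text
clock: 8.52
position: [0.5139, -0.1325, 0.1205]
ee_rot: [-2.26, -2.181, -0.0]
force: [-0.8, 5.5, -0.7]
width: 0.005
gripper_force: 2.3
```

```bash
python3 - <<'E'
from h import *
import cv2
o=observe();print(o["clock"],o["position"],o["force"])
A=get_image("scene");B=get_image("side")
a=cv2.resize(A["image"][90:190,170:270,::-1],(400,400),interpolation=cv2.INTER_CUBIC)
b=cv2.resize(B["image"][160:280,200:320,::-1],(400,400),interpolation=cv2.INTER_CUBIC)
cv2.imwrite("pics/c4.png",np.clip(np.hstack([a,b])*1.7,0,255).astype(np.uint8))
E
```

```text
8.5167 [ 0.51392497 -0.13252154  0.12047063] [-0.77084105  5.50223747 -0.72827113]
```

View pics/c4.png

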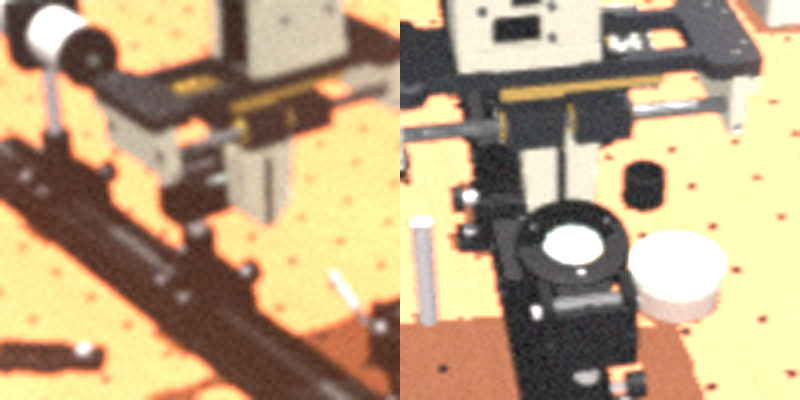

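The glass has moved up about 2 px, to (251.6,233), so the leaf is turning. I carry on along its arc.

Emit:
drive_tool --pt "1 0 -0.2 1.5 0" --pt "1 0 -0.2 1.5 0" --pt "1 0 -0.3 1.5 0" --pt "1 0 -0.4 1.5 0"

```text
clock: 8.95
position: [0.5139, -0.1337, 0.1265]
ee_rot: [-2.26, -2.181, -0.0]
force: [-0.9, 5.7, -0.5]
width: 0.006
gripper_force: 2.5
```

Emit:
drive_tool --pt "1 0 -0.5 1.5 0" --pt "1 0 -0.5 1.5 0" --pt "1 0 -0.6 1.5 0" --pt "1 0 -0.6 1.5 0"

```text
clock: 9.28
position: [0.5139, -0.1354, 0.1325]
ee_rot: [-2.26, -2.181, -0.001]
force: [-0.9, 7.6, 0.7]
width: 0.004
gripper_force: 3.3
```

```bash
cat > gl.py <<'E'
from h import *
import cv2
o=observe();print(o["clock"],o["position"],o["force"])
B=get_image("side")
c=B["image"][200:260,225:285].astype(np.uint8)
g=cv2.cvtColor(c,cv2.COLOR_RGB2GRAY)
n,l,s,ce=cv2.connectedComponentsWithStats((g>90).astype(np.uint8))
for i in range(1,n):
    if s[i][4]>15: print(s[i]+np.array([225,200,0,0,0]),ce[i]+[225,200])
E
python3 gl.py; python3 - <<'E'
import cv2,numpy as np
c=cv2.imread("pics/side0.png");c=cv2.resize(c,(512,384),interpolation=cv2.INTER_AREA)
g=cv2.cvtColor(c[200:260,225:285],cv2.COLOR_BGR2GRAY)
n,l,s,ce=cv2.connectedComponentsWithStats((g>90).astype(np.uint8))
for i in range(1,n):
    if s[i][4]>15: print("old",s[i]+np.array([225,200,0,0,0]),ce[i]+[225,200])
E
```

```text
9.2833 [ 0.5138749  -0.13536908  0.13250921] [-0.8977418   7.6411538   0.72739967]
[234 200  14  20 197] [241.77664975 208.10659898]
[ 250  200   35   60 1102] [272.08166969 224.65426497]
[243 224  19  19 233] [252.01716738 231.37339056]
[225 236   6  21  92] [226.84782609 247.56521739]
[246 244  20   9  66] [257.04545455 249.03030303]
old [ 241  200   44   60 1113] [270.49056604 224.393531  ]
old [243 230  18  13 154] [251.56493506 234.99350649]
old [225 244   7  16  85] [227.35294118 252.69411765]
old [246 247  20   6  58] [255.9137931  249.70689655]
```

The glass now looks nearly round, 19×19 px, so the leaf has reached about 0.43 rad. I carry on pushing along the arc with the tip kept 10–15 mm below the outer corner.

Emit:
drive_tool --pt "1 0 -1.3 2.9 0" --pt "1 0 -1.3 2.9 0" --pt "1 0 -1.3 2.9 0" --pt "1 0 -1.3 2.9 0" --pt "1 0 -1.3 2.9 0" --pt "1 0 -1.3 2.9 0" --pt "1 0 -2.3 2.7 0" --pt "1 0 -2.3 2.7 0" --pt "1 0 -2.3 2.7 0"

```text
clock: 10.08
position: [0.514, -0.151, 0.1583]
ee_rot: [2.261, 2.181, 0.0]
force: [-1.1, 3.3, 1.6]
width: 0.006
gripper_force: 1.8
```

```bash
python3 gl.py
```

```text
10.0833 [ 0.5140001  -0.15103846  0.15832128] [-1.05334839  3.34825296  1.59140786]
[233 200  17  14 139] [243.4676259  205.18705036]
[252 200  33  60 965] [273.98341969 226.03626943]
[244 219  19  19 287] [252.90940767 227.94076655]
[225 236   7  24 113] [227.0619469  249.48672566]
[246 242  20  11  58] [257.5862069  248.72413793]
```

Emit:
drive_tool --pt "1 0 -2.6 2.1 0" --pt "1 0 -2.6 2.1 0" --pt "1 0 -2.6 2.1 0" --pt "1 0 -2.6 2.1 0" --pt "1 0 -2.6 2.1 0" --pt "1 0 -2.6 2.1 0" --pt "1 0 -2.6 2.1 0" --pt "1 0 -2.6 2.1 0" --pt "1 0 -2.6 2.1 0" --pt "1 0 -2.4 1 0" --pt "1 0 -2.4 1 0" --pt "1 0 -2.4 1 0" --pt "1 0 -2.4 1 0" --pt "1 0 -2.4 1 0" --pt "1 0 -2 1 0" --pt "1 0 0 0 0"

```text
clock: 11.47
position: [0.5141, -0.1891, 0.183]
ee_rot: [2.261, 2.18, -0.0]
force: [0.3, -0.2, 0.1]
width: 0.004
gripper_force: 0.0
```

Emit:
drive_tool --pt "1 0 -1 0 0" --pt "1 0 -1 0 0" --pt "1 0 -1 0 0"

```text
clock: 11.72
position: [0.5141, -0.1914, 0.1828]
ee_rot: [2.261, 2.181, 0.0]
force: [-0.3, 0.6, -0.0]
width: 0.003
gripper_force: 0.4
```

```bash
python3 - <<'E'
from h import *
import cv2
o=observe();print(o["clock"],o["position"],o["force"])
A=get_image("scene");B=get_image("side")
a=cv2.resize(A["image"][80:180,170:270,::-1],(400,400),interpolation=cv2.INTER_CUBIC)
b=cv2.resize(B["image"][160:280,200:320,::-1],(400,400),interpolation=cv2.INTER_CUBIC)
cv2.imwrite("pics/c5.png",np.clip(np.hstack([a,b])*1.7,0,255).astype(np.uint8))
E
```

```text
11.7167 [ 0.51406998 -0.1913695   0.18276413] [-0.31485316  0.58264283 -0.03209051]
```

View pics/c5.png

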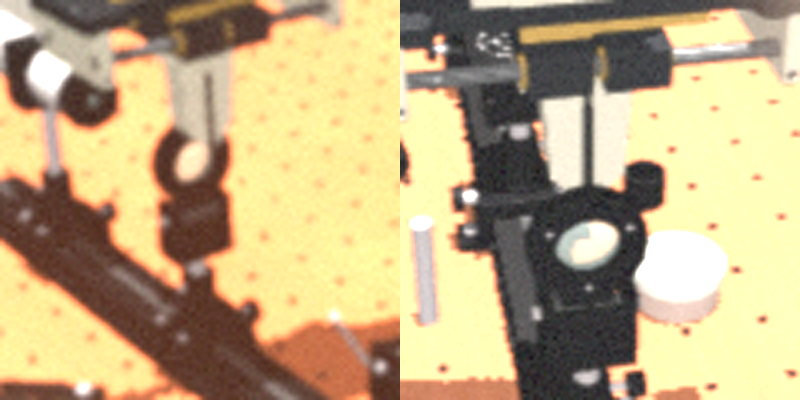

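The lens is standing nearly upright, with the fingertips only on the upper rim at (205,140) left. I ease it home.

Emit:
drive_tool --pt "1 0 -1 0 0" --pt "1 0 -1 0 0" --pt "1 0 0 0 0"

```text
clock: 12.07
position: [0.5141, -0.1927, 0.1827]
ee_rot: [-2.26, -2.181, -0.001]
force: [-0.9, 4.3, 1.7]
width: 0.005
gripper_force: 2.1
```

Emit:
drive_tool --pt "1 0 -1 0 0" --pt "1 0 0 0 0"

```text
clock: 12.23
position: [0.5141, -0.1928, 0.1827]
ee_rot: [-2.259, -2.181, -0.002]
force: [-1.5, 6.1, 2.4]
width: -0.0
gripper_force: 3.6
```

Emit:
drive_tool --pt "1 0 -0.7 0 0" --pt "1 0 0 0 0" --pt "1 0 0 0 0"

```text
clock: 12.48
position: [0.5141, -0.1929, 0.1827]
ee_rot: [-2.258, -2.182, -0.002]
force: [-2.6, 8.5, 3.4]
width: 0.005
gripper_force: 4.4
```

The lens is hard on its stop: force rises without any motion. I back away straight in +y, then up.

Emit:
drive_tool --pt "1 0 3 0 0" --pt "1 0 8 0 0" --pt "1 0 15 0 0" --pt "1 0 15 0 0" --pt "1 0 0 25 0" --pt "1 0 0 30 0" --pt "1 0 0 30 0" --pt "1 0 0 0 0" --pt "1 0 0 0 0"

```text
clock: 13.23
position: [0.515, -0.1545, 0.2694]
ee_rot: [2.259, 2.178, 0.003]
force: [-0.8, -0.8, -0.9]
width: 0.007
gripper_force: 0.0
```

```bash
python3 - <<'E'
from h import *
import cv2
o=observe();print(o["clock"],o["position"],o["force"])
A=get_image("scene");B=get_image("side")
a=cv2.resize(A["image"][80:260,170:350,::-1],(400,400),interpolation=cv2.INTER_CUBIC)
b=cv2.resize(B["image"][100:280,180:360,::-1],(400,400),interpolation=cv2.INTER_CUBIC)
cv2.imwrite("pics/c6.png",np.clip(np.hstack([a,b])*1.7,0,255).astype(np.uint8))
E
```

```text
13.2333 [ 0.5150263  -0.15453109  0.26941181] [-0.81488661 -0.82042729 -0.93776182]
```

View pics/c6.png

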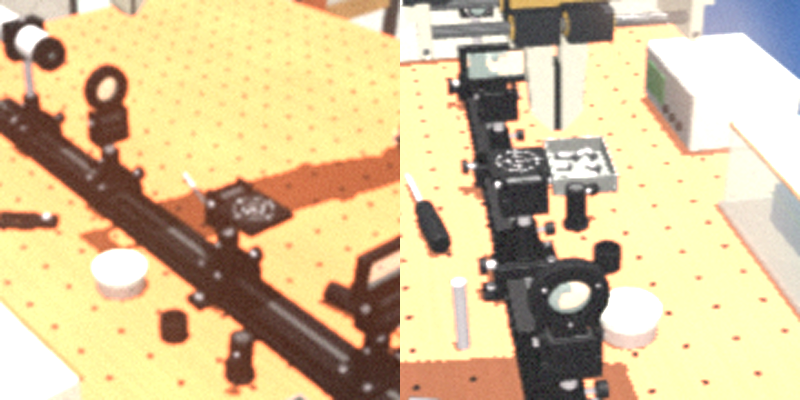

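The lens stands at (105,90), the target lies flat at (250,208), the filter is still up, and the loose parts are where they were. I hand the job in.

```bash
python3 -c "
from cell import arm
print(arm.sign_off())"
```

```text
the job is handed in; nothing more can be done
None
```

The target plate is tipped down flat on its stop and the lens stands fully home against its stop, with the filter still standing and the loose parts where they were; I handed the job in at about 13 s, and the firmest push was about 19 N on the target at its stop.

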